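# Switch on the counter scale and make up the load

### The arm

A 6-joint arm with a two-finger parallel gripper is mounted at the origin on the work surface. World frame = base frame: x ahead of the robot, y to its left, z up, the work surface at z = 0. Lengths are in mm, angles in rad, forces in N, time in s.
With the tool pointing down it reaches from about 350 to 950 mm from the base axis. Payload 17.4 kg.
Tool frame: the origin (TCP) lies midway between the tips of the shut fingers; the grasp point (between the pads) lies 19 mm behind it; z points along the fingers, x is the direction in which the jaws open and shut, and the axes are right-handed (so a half turn about z gives the same grasp; the last joint's range is limited). The gripper opens to 93 mm and grips with 3 to 60 N. Pads are 15 mm wide; open, the fingers measure 128 mm over their backs; the gripper's body (75 mm by 188 mm) begins 65 mm behind the grasp point.
Start: joints at [1.294, 0.116, 1.442, -0, 1.584, -0.038], TCP at [159.67, 655.849, 197.846] pointing down, gripper open.
Joint ranges: [-2.83, 2.83], [-0.83, 2.19], [0.07, 2.5], [-1.14, 4.28], [0.01, 3], [-2.97, 2.97]. Speed limits (rad/s): [1.89, 1.89, 2.22, 3.14, 3.14, 3.14].

### API

Orientations are given as [roll, pitch, yaw] about the fixed x, y, z axes, in that order (R = Rz(yaw) Ry(pitch) Rx(roll)).
In Python, from workcell import state, read_camera, job gives the robot as it stands.
- The arm moves only by the shell command python3 -m handwheel 'ROWS' [OPENING] [FORCE]. ROWS is JSON, a list of rows, each an object with "translation": the shift along the tool's x, y, z in m, a list of three; "twist": the turn, a rotation vector about the tool's x, y, z in rad, a list of three. In form: [{"translation": [dx, dy, dz], "twist": [wx, wy, wz]}, ...]. A call has 1 to 10 rows; each row is the pose to reach, as a shift and turn from the pose measured when the call began, along the tool's axes at that moment; what a row does not reach only later rows make up. A row lasts 1/12 s, in which the tool goes at most 41.7 mm and 7.16 degrees, less where a joint would pass 70% of its speed; a pose out of reach is approached as far as the arm can. A call with a gripper value outside its range is refused whole. OPENING is the opening, from -1 (shut) to 1 (fully open), set as the call begins (- or left out, the last holds). The fingers move at their own pace and stop on an object; FORCE is the grip in N (left out, the last holds). Time passes only in rows, so rows that repeat a pose let the fingers close. It gives the time, the measured TCP pose, the force and the opening at its end, in the units of the state.
- state(): the state, without advancing time (a new reading comes with each control period).
- read_camera(name): name is "scene" or "top" or "wrist"; returns a dict with "pixels" (420x560x3 uint8, red, green, blue), "fx", "fy", "cx", "cy" (pixels), "cam_to_world" (4x4, takes a point from camera to world coordinates). Camera axes: x right, y up, looking along -z (the intrinsics and any distortion apply to the point x, -y, -z); pixel columns grow to the right and rows downward; lengths in mm; the calibration is good to about 2 mm. The wrist camera is an equidistant fisheye: a pixel r from the principal point sees the ray r / f radians off the axis. A picture is of the moment at which its call begins. There is no depth.
- job.close_job(): hands the job in, once; it reports no verdict.
The state is a dict: "time_s": time; "joints": joint angles; "qd": joint speeds; "tau": joint torques, N m; "tcp_pos": TCP position; "eef_rot": TCP orientation; "ft_force": force on the tool from outside, world axes, zero at the start; "torque": the same for the moment, N m; "opening": finger opening in mm.
Only numpy, scipy, OpenCV 4.12 (cv2) and the standard library are available. Lean on these libraries where they do the work, as an engineer would, in place of code of your own. Each camera call takes 0.05 s, during which the arm holds its last target. There are 200 camera calls.

### The job

Switch on the kitchen counter scale by flipping the long toggle on the grey switch box right over, leaving the short toggle (the fan) off. Then, with the scale on, make up the load from the steel canisters: set them down gently, standing upright on the pan, so that the needle comes to rest between the two bold marks on the dial; a canister that is not needed stays standing on the counter. Leave the glass tumbler where it stands.

Things in the scene. Friction and masses are not known exactly. Their poses are not given: they have to be found in the camera images.
- switch_box: grey metal box fixed on the counter, 110 (x) x 170 (y) x 60 (z) mm, two steel toggle bats on its top; origin at the centre of its underside, z up. Its own x axis is the direction in which both bats are flipped from off to on. The bats stand 80 mm apart along its y axis: long one (scale) at y = +40 mm, short one (fan) at y = -40 mm. It stands on one side of the work area and the scale on the other, either way round; turned by up to 0.5 rad
- scale_switch (a joint): long toggle bat, the scale's switch, rad: 0 = off (bat leans 0.5 rad from upright towards the box's -x), 1.0 = on (leans 0.5 rad towards the box's +x). Over-centre spring: it resists with up to about 0.2 Nm (about 3 N near the tip), passes its centre at 0.5 and then snaps to the other end
- scale_switch_tip (a point): rounded end of the long bat: round steel bar 11 mm thick with a 17 mm ball end, 75 mm long from pivot to end; the point lies on the very end and moves with the bat
- scale_switch_pivot (a point): pivot of the long bat, 62 mm above the counter, 2 mm above the box's top; the bat swings about the box's y axis through this point
- fan_switch (a joint): short toggle bat (the fan's switch), same sense and swing: 0 = off, 1.0 = on; it starts off
- fan_switch_tip (a point): very end of the short bat, 45 mm long from its pivot, otherwise like the long one
- scale: steel spring scale fixed on the counter; housing 200 (x) x 150 (y) x 68 (z) mm, a round dial (132 mm across, sloped, facing up and towards its +x) sticks out to +x, to 235 mm from the origin and up to 120 mm high; origin at the centre of the housing's underside, z up. It may be turned by up to 0.35 rad
- pan (a joint): how far the pan has sunk, m: 0 empty, 0.045 at its lower stop. Spring 245 N/m, i.e. 40 mm of sinking per kg, damped, so it settles within a second. The needle turns with it; the dial's two bold marks stand at 0.0268 and 0.0328 (0.67 and 0.82 kg)
- pan_top (a point): centre of the pan's flat upper face, 130 mm above the counter when empty; moves down with the pan. The pan is a flat tray 230 (along the scale's x) x 170 (along its y) mm with an 8 mm high rim 3 mm thick; it does not tilt
- large_mid (a point): centre (half-way up) of the large round steel canister, 62 mm diameter, 76 mm tall in all, closed, its top 18 mm a lid 8 mm narrower, about 0.45 kg (up to 7 % more or less); z is its upright axis
- medium_mid (a point): centre of the medium round steel canister, 52 mm diameter, 68 mm tall in all, closed with a like lid, about 0.30 kg (up to 7 % more or less)
- small_mid (a point): centre of the small round steel canister, 42 mm diameter, 60 mm tall in all, closed with a like lid, about 0.15 kg (up to 7 % more or less)
- large: the large canister; origin at the centre of its underside
- medium: the medium canister; origin at the centre of its underside
- small: the small canister; origin at the centre of its underside
- tumbler: glass tumbler among the canisters, 60 mm diameter, 90 mm tall; origin under its centre; leave it alone
Mind the look-alikes: they are no part of the job. Leave any brown or purple look-alike of the small alone. Leave any purple or red look-alike of the medium alone.

How it is judged:
By the outcome, as a careful person would: the job done as asked, in the order asked, and still so for the second after the job is handed in, with the robot touching nothing.
It also fails if it takes over 72 s, if anything falls off the work surface, if the arm or the gripper's body presses on something with over 40 N, if the wrist force passes 120 N, or if a joint passes its speed limit or range.

## Working session

There is one attempt and no reset: what is moved stays moved. The work goes in short steps, Python scripts to look and compute and a shell command to move; the robot and the scene stay as the last step left them, time stands still between calls to the robot, and variables do not carry over. Pictures are saved under pics/ and viewed, about 8 in all and at most 12, crops included, and the job is handed in when it is done.

```bash
mkdir -p pics; cat > h.py <<'E'
import numpy as np, cv2
from workcell import state, read_camera
def snap(n,f):
    c=read_camera(n); cv2.imwrite(f'pics/{f}.png',c['pixels'][:,:,::-1]); np.save(f'pics/{f}.npy',{k:c[k] for k in c if k!='pixels'}); return c
def ray(c,u,v,fish=False):
    a=(u-c['cx'])/c['fx'];b=(v-c['cy'])/c['fy']
    if fish:
        r=np.hypot(a,b); s=np.sin(r)/max(r,1e-9); d=np.array([a*s,-b*s,-np.cos(r)])
    else: d=np.array([a,-b,-1.])
    M=np.array(c['cam_to_world']); return M[:3,3],M[:3,:3]@d
def atz(c,u,v,z,fish=False):
    o,d=ray(c,u,v,fish); return (o+d*(z-o[2])/d[2])[:2].round(1)
def load(f): return np.load(f'pics/{f}.npy',allow_pickle=True).item()
E
python3 - <<'E'
from h import *
a=snap('top','t0');b=snap('scene','s0')
for c in(a,b):print({k:np.round(c[k],3).tolist() for k in c if k!='pixels'})
i=np.vstack([cv2.imread('pics/t0.png'),cv2.imread('pics/s0.png')])
print(state())
E
```

```text
{'fx': 505.996, 'fy': 505.996, 'cx': 272.825, 'cy': 202.52, 'cam_to_world': [[-0.004, 0.989, -0.147, 356.53], [-1.0, -0.002, 0.012, 32.061], [0.011, 0.147, 0.989, 1414.795], [0.0, 0.0, 0.0, 1.0]]}
{'fx': 480.912, 'fy': 480.912, 'cx': 274.256, 'cy': 211.561, 'cam_to_world': [[0.516, -0.517, 0.683, 1432.463], [0.856, 0.312, -0.412, -520.155], [0.0, 0.797, 0.604, 909.055], [0.0, 0.0, 0.0, 1.0]]}
{'time_s': 0.1, 'joints': array([ 1.29419707e+00,  1.16403741e-01,  1.44218266e+00,  2.93111377e-05,
        1.58400285e+00, -3.78422090e-02]), 'qd': array([ 0.00136099,  0.00057228, -0.0014304 ,  0.00071329, -0.00214289,
       -0.00034248]), 'tau': array([ 1.37799067e-03, -7.22883797e+01, -6.23872304e+01,  7.82059017e-02,
        2.26012099e-02, -1.31339854e-05]), 'tcp_pos': array([159.60613651, 655.65093827, 197.21194502]), 'eef_rot': array([-3.14152566e+00,  9.94772442e-04,  1.33203969e+00]), 'ft_force': array([ 0.11712935, -0.18574182,  0.13345983]), 'torque': array([ 0.00082376, -0.00617199,  0.05132691]), 'opening': 93.02955904112598}
```

View pics/t0.png

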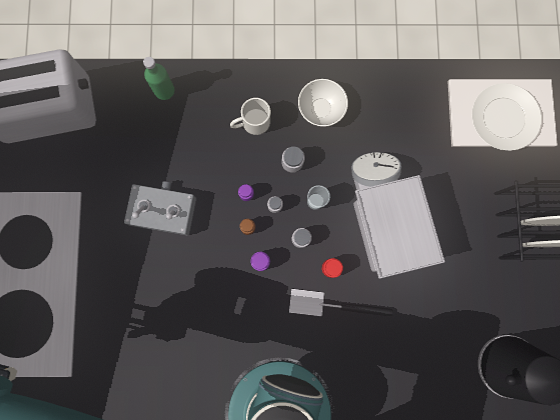

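View pics/s0.png

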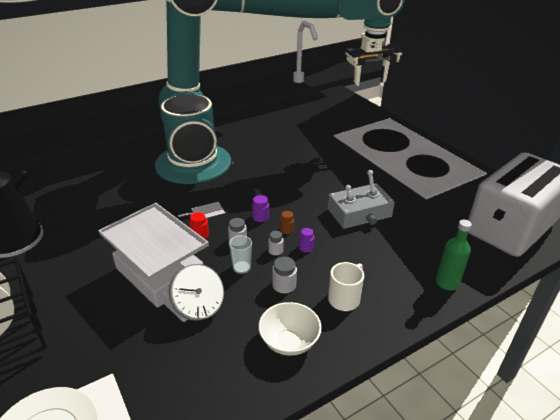

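Top view: switch box at (160,209), scale pan at (400,227), dial (377,168). Grey canisters: (293,159) large, (302,238) medium, (275,204) small; tumbler (318,197). Look-alikes are purple (246,192), brown (247,226), purple (260,261) and red (333,268). I'll confirm with enlarged crops.

```bash
python3 - <<'E'
import cv2,numpy as np
t=cv2.imread('pics/t0.png');s=cv2.imread('pics/s0.png')
a=cv2.resize(t[130:290,110:450],None,fx=2.35,fy=2.35,interpolation=cv2.INTER_CUBIC)
cv2.imwrite('pics/c1.png',a)
b=cv2.resize(t[175:245,115:205],None,fx=6,fy=6,interpolation=cv2.INTER_CUBIC)
d=cv2.resize(s[160:240,315:405],None,fx=6*70/80,fy=6*70/80,interpolation=cv2.INTER_CUBIC)
m=np.hstack([b,d]);print(m.shape,a.shape);cv2.imwrite('pics/c2.png',cv2.resize(m,None,fx=.75,fy=.75) if m.shape[1]>1060 else cv2.resize(m,(int(m.shape[1]*.79),int(m.shape[0]*.79))))
E
```

```text
(420, 1012, 3) (376, 799, 3)
```

View pics/c1.png

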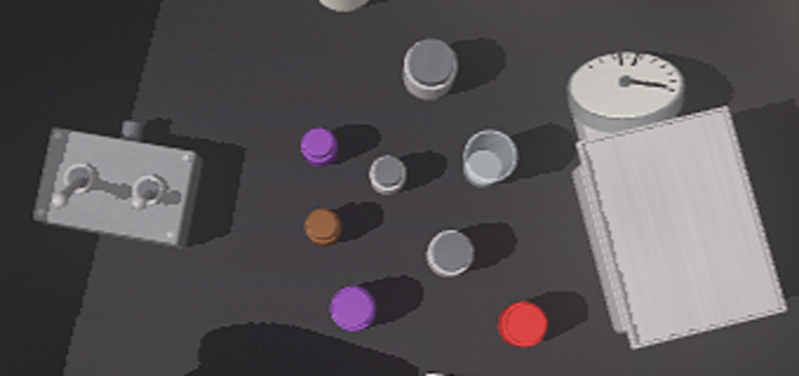

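View pics/c2.png

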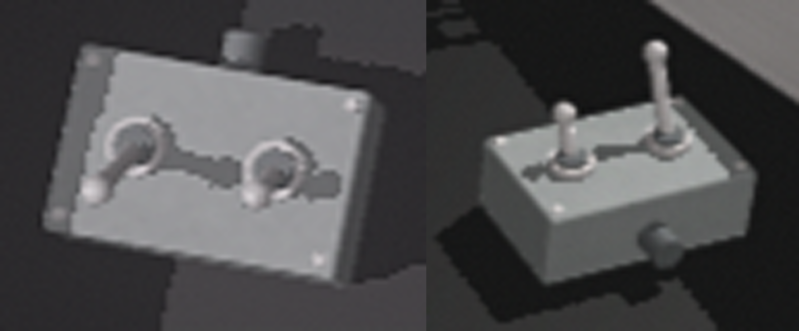

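```bash
python3 - <<'E'
from h import *
c=load('t0');s=load('s0')
def tri(p,q):
    o1,d1=ray(c,*p);o2,d2=ray(s,*q);A=np.stack([d1,-d2],1);t=np.linalg.lstsq(A,o2-o1,rcond=None)[0]
    a=o1+t[0]*d1;b=o2+t[1]*d2;return ((a+b)/2).round(1),np.linalg.norm(a-b).round(1)
print('tipL',tri((134.8,215.1),(370,171.3)),'tipS',tri((169,216.1),(348.3,186.5)))
L=atz(c,143.5,206,62);S=atz(c,173.4,210.9,62);print('piv',L,S,np.linalg.norm(L-S),'boxyaw',np.arctan2(-(L-S)[0],(L-S)[1]))
# tip by the model
for n,(u,v,z) in dict(large=(294.3,156.4,76),med=(301.9,236.4,68),small=(275.5,203.6,60),tumb=(318.5,196.8,90)).items():print(n,atz(c,u,v,z))
P=[atz(c,110+x/2.35,130+y/2.35,136) for x,y in((580,143),(728,108),(786,310),(634,347))];print('pan',P,np.mean(P,0));e=P[0]-P[3]+P[1]-P[2];print('yaw',np.arctan2(e[1],e[0]),np.linalg.norm(e)/2)
# box outline corners top z=60
print([atz(c,115+x/4.74,175+y/4.74,60) for x,y in((108,50),(372,95),(338,283),(68,230))])
E
```

```text
tipL (array([517.2, 372.1, 121. ]), np.float64(1.9)) tipS (array([518.1, 290.2,  94.1]), np.float64(3.2))
piv [548.6 364.2] [535.1 283.6] 81.72276304677904 boxyaw -0.16595334430995612
large [681.6 -42.6]
med [464.9 -61.1]
small [554.7   8.7]
tumb [ 568.3 -105. ]
pan [array([ 576.2, -199. ]), array([ 614.9, -363.1]), array([ 394. , -415.3]), array([ 355.4, -250.5])] [ 485.125 -306.975]
yaw 0.23059847293247612 226.85489855852796
[array([604.9, 382.1]), array([578.6, 230.8]), array([471. , 247.9]), array([501.5, 401. ])]
```

Long toggle (left, box +y) tip ≈ (517,371,121), pivot ≈ (549,364), box yaw ≈ -0.17; both bats lean to -x (off). Steel-grey canisters confirmed; the purple, brown and red ones are decoys. Flipping first: shut fingers, going in behind the bat.

```bash
cat >> h.py <<'E'
from scipy.spatial.transform import Rotation as Ro
def go(x,y,z,yaw=None):
    s=state(); R=Ro.from_euler('xyz',s['eef_rot']); d=R.inv().apply(np.array([x,y,z])-s['tcp_pos'])/1000
    w=np.zeros(3)
    if yaw is not None: w=(R.inv()*Ro.from_euler('xyz',[np.pi,0,yaw])).as_rotvec()
    print('T',d.round(4).tolist(),'W',w.round(3).tolist())
E
python3 -m handwheel '[{"translation":[-0.196,0.372,0.097],"twist":[0,0,-0.064]},{"translation":[-0.196,0.372,0.097],"twist":[0,0,-0.064]},{"translation":[-0.196,0.372,0.097],"twist":[0,0,-0.064]},{"translation":[-0.196,0.372,0.097],"twist":[0,0,-0.064]},{"translation":[-0.196,0.372,0.097],"twist":[0,0,-0.064]},{"translation":[-0.196,0.372,0.097],"twist":[0,0,-0.064]},{"translation":[-0.196,0.372,0.097],"twist":[0,0,-0.064]},{"translation":[-0.196,0.372,0.097],"twist":[0,0,-0.064]},{"translation":[-0.196,0.372,0.097],"twist":[0,0,-0.064]},{"translation":[-0.196,0.372,0.097],"twist":[0,0,-0.064]}]' -1 20
python3 -c "
from h import *
go(475,377,100,1.396)"
```

```text
time_s: 0.93
tcp_pos: [464.7, 385.1, 103.2]
eef_rot: [-3.141, 0.001, 1.396]
ft_force: [0.4, 0.1, 0.9]
opening: 30.5
T [-0.0062, 0.0115, 0.0032] W [-0.0, 0.001, 0.0]
```

```bash
python3 -m handwheel '[{"translation":[-0.006,0.01,0.003],"twist":[0,0,0]},{"translation":[-0.006,0.01,0.003],"twist":[0,0,0]},{"translation":[-0.006,0.01,0.003],"twist":[0,0,0]},{"translation":[-0.006,0.025,0.003],"twist":[0,0,0]},{"translation":[-0.006,0.04,0.003],"twist":[0,0,0]},{"translation":[-0.006,0.055,0.003],"twist":[0,0,0]},{"translation":[-0.006,0.07,0.003],"twist":[0,0,0]},{"translation":[-0.006,0.08,0.003],"twist":[0,0,0]},{"translation":[-0.006,0.09,0.003],"twist":[0,0,0]},{"translation":[-0.006,0.09,0.003],"twist":[0,0,0]}]'
python3 - <<'E'
from h import *
snap('scene','s1')
i=cv2.imread('pics/s1.png')[100:260,270:430];cv2.imwrite('pics/c3.png',cv2.resize(i,None,fx=3,fy=3,interpolation=cv2.INTER_CUBIC))
E
```

```text
time_s: 1.77
tcp_pos: [553.9, 363.2, 99.8]
eef_rot: [-3.141, 0.001, 1.395]
ft_force: [0.0, -0.5, -0.3]
opening: 0.5
```

View pics/c3.png

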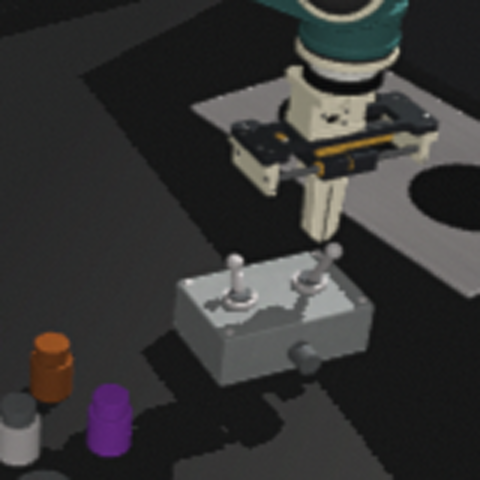

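The view shows the long bat now leaning to the on side (tip (335,250) right of its base in the crop), and the fan bat is unchanged. Large + medium ≈ 0.75 kg (0.70–0.80 at the extremes), so both go on and the small one stays. Next is the large one.

```bash
python3 -m handwheel '[{"translation":[0,0,-0.04],"twist":[0,0,0]},{"translation":[0,0,-0.08],"twist":[0,0,0]},{"translation":[0,0,-0.11],"twist":[0,0,0]},{"translation":[-0.38,0.196,-0.11],"twist":[0,0,0]},{"translation":[-0.38,0.196,-0.11],"twist":[0,0,0]},{"translation":[-0.38,0.196,-0.11],"twist":[0,0,0]},{"translation":[-0.38,0.196,-0.11],"twist":[0,0,0]},{"translation":[-0.38,0.196,-0.11],"twist":[0,0,0]},{"translation":[-0.38,0.196,-0.11],"twist":[0,0,0]},{"translation":[-0.38,0.196,-0.11],"twist":[0,0,0]}]'
python3 -c "
from h import *
go(681,-43,210,1.45)"
```

```text
time_s: 2.65
tcp_pos: [639.3, 83.4, 210.4]
eef_rot: [-3.141, 0.001, 1.396]
ft_force: [0.7, 0.9, 0.3]
opening: 0.5
T [-0.1172, 0.0631, 0.0005] W [-0.0, 0.001, -0.054]
```

```bash
python3 -m handwheel '[{"translation":[-0.117,0.063,0],"twist":[0,0,-0.054]},{"translation":[-0.117,0.063,0],"twist":[0,0,-0.054]},{"translation":[-0.117,0.063,0],"twist":[0,0,-0.054]},{"translation":[-0.117,0.063,0],"twist":[0,0,-0.054]},{"translation":[-0.117,0.063,0],"twist":[0,0,-0.054]},{"translation":[-0.117,0.063,0],"twist":[0,0,-0.054]}]' 1 30
python3 - <<'E'
from h import *
c=snap('wrist','w1');print(state()['tcp_pos'],c['fx'],c['cx'],c['cy'])
M=np.linalg.inv(np.array(c['cam_to_world']))
for n,p in dict(large=(681.6,-42.6,76),med=(464.9,-61.1,68),small=(554.7,8.7,60),tumb=(568,-105,90)).items():
    q=M@np.array([*p,1]);q=q[:3]*[1,-1,-1];r=np.hypot(q[0],q[1]);th=np.arctan2(r,q[2]);print(n,(c['cx']+c['fx']*th*q[0]/r).round(1),(c['cy']+c['fy']*th*q[1]/r).round(1))
E
```

```text
time_s: 3.15
tcp_pos: [680.7, -42.7, 210.3]
eef_rot: [-3.141, 0.001, 1.449]
ft_force: [-0.2, -0.2, -0.1]
opening: 35.8
[680.64325773 -41.90072082 210.49624712] 325.19226210127806 276.6537054916575 212.5978333092348
large 278.5 198.2
med 234.5 -4.8
small 313.3 69.6
tumb 198.5 94.9
```

View pics/w1.png

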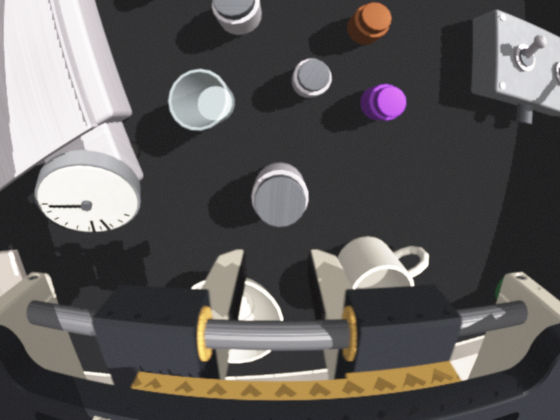

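Wrist view: large lid centre at (280,199), predicted (278.5,198), so the position is good; bowl and mug clear the jaw line. Descending.

```bash
python3 -m handwheel '[{"translation":[0,0,0.02],"twist":[0,0,0]},{"translation":[0,0.001,0.04],"twist":[0,0,0]},{"translation":[0,0.001,0.06],"twist":[0,0,0]},{"translation":[0,0.001,0.08],"twist":[0,0,0]},{"translation":[0,0.001,0.1],"twist":[0,0,0]},{"translation":[0,0.001,0.11],"twist":[0,0,0]},{"translation":[0,0.001,0.13],"twist":[0,0,0]},{"translation":[0,0.001,0.155],"twist":[0,0,0]},{"translation":[0,0.001,0.18],"twist":[0,0,0]},{"translation":[0,0.001,0.188],"twist":[0,0,0]}]' 1 30
python3 -m handwheel '[{"translation":[0,0,0],"twist":[0,0,0]},{"translation":[0,0,0],"twist":[0,0,0]},{"translation":[0,0,0],"twist":[0,0,0]},{"translation":[0,0,0],"twist":[0,0,0]},{"translation":[0,0,0],"twist":[0,0,0]},{"translation":[0,0,0],"twist":[0,0,0]}]' -1 30
```

```text
time_s: 4.03
tcp_pos: [679.9, -40.8, 19.3]
eef_rot: [-3.138, 0.001, 1.451]
ft_force: [0.2, 0.7, -1.0]
opening: 93.1
time_s: 4.53
tcp_pos: [680.6, -40.7, 20.7]
eef_rot: [-3.139, 0.001, 1.451]
ft_force: [-0.5, 1.5, 5.6]
opening: 61.3
```

```bash
python3 -m handwheel '[{"translation":[0,0,-0.01],"twist":[0,0,0]},{"translation":[0,0,-0.03],"twist":[0,0,0]},{"translation":[0,0,-0.06],"twist":[0,0,0]},{"translation":[0,0,-0.09],"twist":[0,0,0]},{"translation":[0,0,-0.12],"twist":[0,0,0]},{"translation":[0,0,-0.15],"twist":[0,0,0]},{"translation":[0,0,-0.175],"twist":[0,0,0]},{"translation":[0,0,-0.18],"twist":[0,0,0]},{"translation":[0,0,-0.18],"twist":[0,0,0]}]'
python3 -m handwheel '[{"translation":[-0.02,-0.009,0],"twist":[0,0,-0.04]},{"translation":[-0.05,-0.022,0],"twist":[0,0,-0.08]},{"translation":[-0.08,-0.035,0],"twist":[0,0,-0.12]},{"translation":[-0.11,-0.048,0],"twist":[0,0,-0.16]},{"translation":[-0.14,-0.061,0],"twist":[0,0,-0.2]},{"translation":[-0.17,-0.075,0],"twist":[0,0,-0.24]},{"translation":[-0.2,-0.088,0],"twist":[0,0,-0.28]},{"translation":[-0.23,-0.101,0],"twist":[0,0,-0.32]},{"translation":[-0.255,-0.112,0],"twist":[0,0,-0.35]},{"translation":[-0.268,-0.118,0],"twist":[0,0,-0.35]}]'
python3 -m handwheel '[{"translation":[0,0,0],"twist":[0,0,0]}]'
python3 - <<'E'
from h import *
go(529,-297,195,1.80)
a=snap('top','t2')['pixels'];b=snap('scene','s2')['pixels']
i=np.hstack([a[120:300,260:460],b[100:340,70:337][::1][:180*240//180][:240]][:1]) 
i=np.hstack([cv2.resize(a[130:290,300:460],(400,400),interpolation=2),cv2.resize(b[140:340,80:280],(400,400),interpolation=2)])
cv2.imwrite('pics/c4.png',i[:,:,::-1])
E
```

```text
time_s: 5.28
tcp_pos: [681.4, -40.8, 202.5]
eef_rot: [3.141, 0.001, 1.451]
ft_force: [0.7, 0.1, -5.5]
opening: 61.3
time_s: 6.12
tcp_pos: [530.1, -294.8, 200.1]
eef_rot: [-3.139, -0.001, 1.801]
ft_force: [0.2, 0.4, -5.6]
opening: 61.1
time_s: 6.2
tcp_pos: [528.5, -296.4, 198.4]
eef_rot: [-3.138, -0.002, 1.798]
ft_force: [0.2, 0.9, -4.4]
opening: 61.5
T [-0.0007, 0.0004, 0.0034] W [-0.004, -0.002, -0.002]
```

View pics/c4.png

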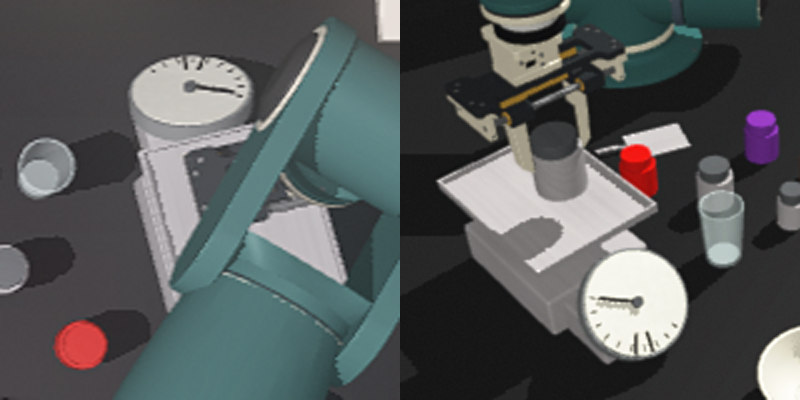

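Large is held upright over the pan, and the needle is still at zero. Lowering slowly until the spring carries the weight.

```bash
python3 -m handwheel '[{"translation":[0,0,0.012],"twist":[0,0,0]},{"translation":[0,0,0.024],"twist":[0,0,0]},{"translation":[0,0,0.034],"twist":[0,0,0]},{"translation":[0,0,0.04],"twist":[0,0,0]},{"translation":[0,0,0.044],"twist":[0,0,0]},{"translation":[0,0,0.048],"twist":[0,0,0]},{"translation":[0,0,0.052],"twist":[0,0,0]},{"translation":[0,0,0.056],"twist":[0,0,0]},{"translation":[0,0,0.06],"twist":[0,0,0]},{"translation":[0,0,0.064],"twist":[0,0,0]}]'
python3 -m handwheel '[{"translation":[0,0,0.001],"twist":[0,0,0]},{"translation":[0,0,0.001],"twist":[0,0,0]},{"translation":[0,0,0.001],"twist":[0,0,0]}]'
```

```text
time_s: 7.13
tcp_pos: [529.5, -294.4, 134.3]
eef_rot: [-3.138, -0.003, 1.8]
ft_force: [0.5, 1.8, 0.0]
opening: 61.1
time_s: 7.38
tcp_pos: [529.6, -294.4, 133.6]
eef_rot: [-3.139, -0.003, 1.8]
ft_force: [-1.1, 2.1, -0.4]
opening: 61.5
```

```bash
python3 -m handwheel '[{"translation":[0,0,0],"twist":[0,0,0]},{"translation":[0,0,0],"twist":[0,0,0]},{"translation":[0,0,0],"twist":[0,0,0]},{"translation":[0,0,0],"twist":[0,0,0]},{"translation":[0,0,-0.01],"twist":[0,0,0]},{"translation":[0,0,-0.03],"twist":[0,0,0]},{"translation":[0,0,-0.06],"twist":[0,0,0]},{"translation":[0,0,-0.09],"twist":[0,0,0]},{"translation":[0,0,-0.11],"twist":[0,0,0]},{"translation":[0,0,-0.12],"twist":[0,0,0]}]' 1
python3 -c "
from h import *
go(465,-61,240,1.43)"
```

```text
time_s: 8.22
tcp_pos: [530.5, -295.0, 257.8]
eef_rot: [-3.141, 0.0, 1.8]
ft_force: [0.2, 0.0, 0.1]
opening: 92.8
T [0.2427, -0.0107, 0.0176] W [-0.0, 0.0, 0.37]
```

```bash
python3 -m handwheel '[{"translation":[0.03,-0.001,0],"twist":[0,0,0.05]},{"translation":[0.07,-0.003,0],"twist":[0,0,0.12]},{"translation":[0.11,-0.005,0],"twist":[0,0,0.2]},{"translation":[0.15,-0.007,0.02],"twist":[0,0,0.28]},{"translation":[0.19,-0.009,0.04],"twist":[0,0,0.36]},{"translation":[0.22,-0.01,0.058],"twist":[0,0,0.37]},{"translation":[0.24,-0.011,0.058],"twist":[0,0,0.37]},{"translation":[0.243,-0.011,0.058],"twist":[0,0,0.37]},{"translation":[0.243,-0.011,0.058],"twist":[0,0,0.37]}]'
python3 - <<'E'
from h import *
go(465,-61,20,1.43)
w=snap('wrist','w2');b=snap('scene','s3')
i=np.hstack([cv2.resize(w['pixels'],(534,400)),cv2.resize(b['pixels'][180:340,80:186],(265,400),interpolation=2)])
cv2.imwrite('pics/c5.png',i[:,:,::-1])
E
```

```text
time_s: 8.97
tcp_pos: [464.5, -59.9, 199.7]
eef_rot: [3.141, 0.001, 1.432]
ft_force: [1.0, -0.3, 0.4]
opening: 92.7
T [-0.0009, 0.0006, 0.1797] W [0.0, 0.001, 0.002]
```

View pics/c5.png

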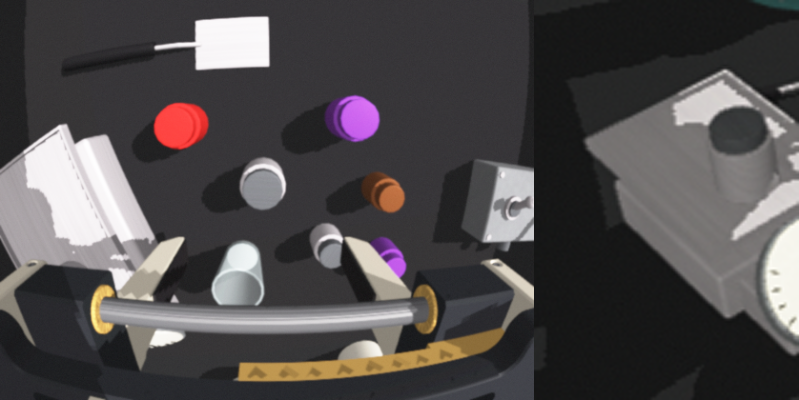

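Large stands upright on the pan. Wrist view: the grey medium lid is at (263,186) in the crop, centred between the jaws, with the tumbler and decoys clear. Descend and grip.

```bash
python3 -m handwheel '[{"translation":[0,0,0.03],"twist":[0,0,0]},{"translation":[0,0,0.06],"twist":[0,0,0]},{"translation":[0,0,0.09],"twist":[0,0,0]},{"translation":[0,0,0.12],"twist":[0,0,0]},{"translation":[0,0,0.145],"twist":[0,0,0]},{"translation":[0,0,0.165],"twist":[0,0,0]},{"translation":[0,0,0.178],"twist":[0,0,0]},{"translation":[0,0,0.181],"twist":[0,0,0]},{"translation":[0,0,0.181],"twist":[0,0,0]}]' 1 30
python3 -m handwheel '[{"translation":[0,0,0],"twist":[0,0,0]},{"translation":[0,0,0],"twist":[0,0,0]},{"translation":[0,0,0],"twist":[0,0,0]},{"translation":[0,0,0],"twist":[0,0,0]},{"translation":[0,0,0],"twist":[0,0,0]},{"translation":[0,0,0],"twist":[0,0,0]},{"translation":[0,0,0],"twist":[0,0,0]}]' -1 30
python3 -m handwheel '[{"translation":[0,0,-0.01],"twist":[0,0,0]},{"translation":[0,0,-0.03],"twist":[0,0,0]},{"translation":[0,0,-0.06],"twist":[0,0,0]},{"translation":[0,0,-0.09],"twist":[0,0,0]},{"translation":[0,0,-0.12],"twist":[0,0,0]},{"translation":[0,0,-0.15],"twist":[0,0,0]},{"translation":[0,0,-0.175],"twist":[0,0,0]},{"translation":[0,0,-0.18],"twist":[0,0,0]},{"translation":[0,0,-0.18],"twist":[0,0,0]}]'
python3 -c "
from h import *
go(436,-318,198,1.80)"
```

```text
time_s: 9.82
tcp_pos: [465.1, -62.0, 18.8]
eef_rot: [-3.141, 0.001, 1.429]
ft_force: [0.6, -0.8, -0.0]
opening: 93.2
time_s: 10.4
tcp_pos: [465.1, -61.9, 18.9]
eef_rot: [-3.141, 0.001, 1.429]
ft_force: [-1.1, 0.1, 1.4]
opening: 51.4
time_s: 11.15
tcp_pos: [465.6, -61.9, 200.5]
eef_rot: [3.139, 0.001, 1.429]
ft_force: [-1.3, 0.7, -3.5]
opening: 51.5
T [-0.2577, 0.0069, 0.0028] W [0.002, 0.001, -0.371]
```

```bash
python3 -m handwheel '[{"translation":[-0.02,0,0],"twist":[0,0,-0.04]},{"translation":[-0.05,0.001,0],"twist":[0,0,-0.08]},{"translation":[-0.08,0.002,0],"twist":[0,0,-0.12]},{"translation":[-0.11,0.003,0],"twist":[0,0,-0.17]},{"translation":[-0.14,0.004,0],"twist":[0,0,-0.22]},{"translation":[-0.17,0.005,0],"twist":[0,0,-0.27]},{"translation":[-0.2,0.006,0],"twist":[0,0,-0.32]},{"translation":[-0.23,0.007,0],"twist":[0,0,-0.36]},{"translation":[-0.25,0.007,0],"twist":[0,0,-0.37]},{"translation":[-0.258,0.007,0],"twist":[0,0,-0.37]}]'
python3 -m handwheel '[{"translation":[0,0,0],"twist":[0,0,0]},{"translation":[0,0,0],"twist":[0,0,0]}]'
python3 - <<'E'
from h import *
go(436,-318,120,1.80)
b=snap('scene','s4');cv2.imwrite('pics/c6.png',cv2.resize(b['pixels'][120:340,70:290],(600,600),interpolation=2)[:,:,::-1])
E
```

```text
time_s: 11.98
tcp_pos: [434.8, -320.2, 198.1]
eef_rot: [-3.141, -0.001, 1.798]
ft_force: [1.1, -0.2, -3.2]
opening: 51.2
time_s: 12.15
tcp_pos: [434.3, -319.7, 196.3]
eef_rot: [-3.14, -0.003, 1.797]
ft_force: [0.2, -0.4, -3.2]
opening: 51.3
T [0.001, 0.0021, 0.0763] W [-0.002, -0.003, -0.003]
```

View pics/c6.png

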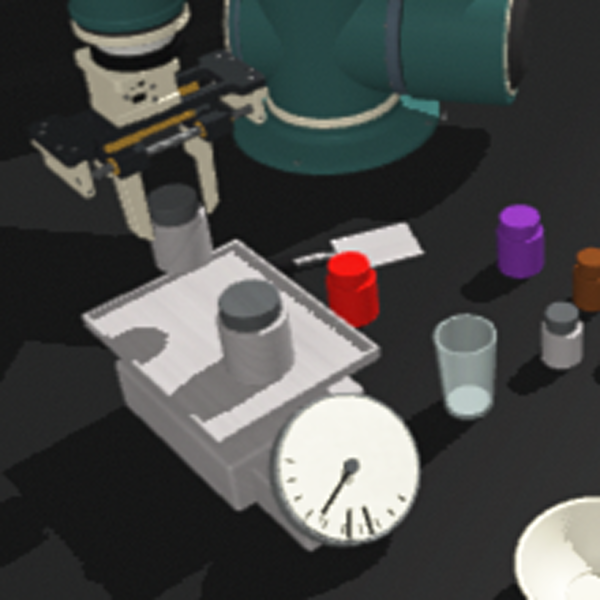

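The medium hangs upright over the free part of the pan, and the needle shows the large alone, short of the bold marks. Lowering.

```bash
python3 -m handwheel '[{"translation":[0.001,0.002,0.012],"twist":[0,0,0]},{"translation":[0.001,0.002,0.03],"twist":[0,0,0]},{"translation":[0.001,0.002,0.045],"twist":[0,0,0]},{"translation":[0.001,0.002,0.055],"twist":[0,0,0]},{"translation":[0.001,0.002,0.06],"twist":[0,0,0]},{"translation":[0.001,0.002,0.064],"twist":[0,0,0]},{"translation":[0.001,0.002,0.068],"twist":[0,0,0]},{"translation":[0.001,0.002,0.071],"twist":[0,0,0]},{"translation":[0.001,0.002,0.074],"twist":[0,0,0]},{"translation":[0.001,0.002,0.077],"twist":[0,0,0]}]'
python3 -m handwheel '[{"translation":[0,0,0],"twist":[0,0,0]},{"translation":[0,0,0],"twist":[0,0,0]},{"translation":[0,0,0],"twist":[0,0,0]}]'
```

```text
time_s: 13.03
tcp_pos: [436.5, -317.7, 120.2]
eef_rot: [-3.141, -0.002, 1.797]
ft_force: [0.5, 1.4, 0.7]
opening: 51.4
time_s: 13.28
tcp_pos: [436.5, -317.8, 120.5]
eef_rot: [-3.141, -0.002, 1.797]
ft_force: [-1.4, 1.9, -0.8]
opening: 51.1
```

Force is ~0, so the spring carries it. Release, rise, back off and look.

```bash
python3 -m handwheel '[{"translation":[0,0,0],"twist":[0,0,0]},{"translation":[0,0,0],"twist":[0,0,0]},{"translation":[0,0,0],"twist":[0,0,0]},{"translation":[0,0,0],"twist":[0,0,0]},{"translation":[0,0,-0.01],"twist":[0,0,0]},{"translation":[0,0,-0.03],"twist":[0,0,0]},{"translation":[0,0,-0.06],"twist":[0,0,0]},{"translation":[0,0,-0.09],"twist":[0,0,0]},{"translation":[0,0,-0.12],"twist":[0,0,0]},{"translation":[0,0,-0.15],"twist":[0,0,0]}]' 1
python3 -m handwheel '[{"translation":[0.04,0,-0.02],"twist":[0,0,0]},{"translation":[0.08,0,-0.02],"twist":[0,0,0]},{"translation":[0.12,0,-0.02],"twist":[0,0,0]},{"translation":[0.16,0,-0.02],"twist":[0,0,0]},{"translation":[0.2,0,-0.02],"twist":[0,0,0]},{"translation":[0.2,0,-0.02],"twist":[0,0,0]},{"translation":[0.2,0,-0.02],"twist":[0,0,0]},{"translation":[0.2,0,-0.02],"twist":[0,0,0]},{"translation":[0.2,0,-0.02],"twist":[0,0,0]},{"translation":[0.2,0,-0.02],"twist":[0,0,0]}]'
python3 - <<'E'
from h import *
b=snap('scene','s5')['pixels'];a=b[190:330,90:230];d=b[155:295,265:405]
i=np.hstack([cv2.resize(x,(400,400),interpolation=2) for x in(a,d)])
cv2.imwrite('pics/c7.png',i[:,:,::-1])
E
```

```text
time_s: 14.12
tcp_pos: [436.5, -317.9, 273.0]
eef_rot: [-3.141, -0.001, 1.797]
ft_force: [0.3, -0.7, 0.2]
opening: 92.9
time_s: 14.95
tcp_pos: [391.7, -123.9, 293.0]
eef_rot: [-3.141, -0.001, 1.796]
ft_force: [0.1, -0.0, 0.1]
opening: 93.1
```

View pics/c7.png

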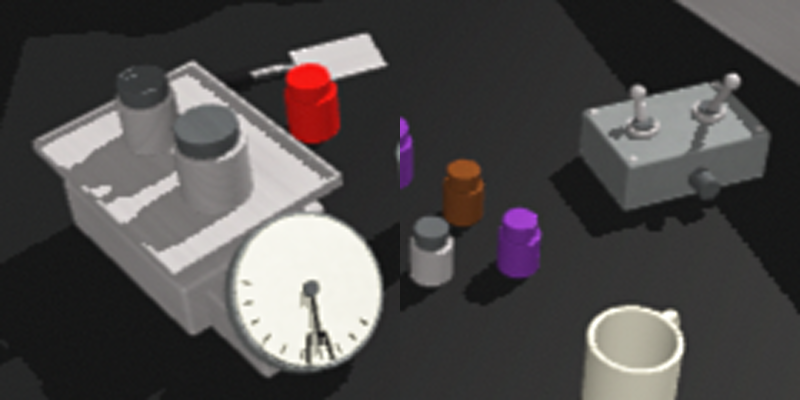

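Both canisters stand upright on the pan and the needle lies between the bold marks (they are at (308,360) and (333,357) in the crop). The long bat is on, the fan bat is off, and the small canister is untouched. Handing in.

```bash
python3 -c "
from workcell import job
print(job.close_job())"
```

```text
the job is handed in; nothing more can be done
None
```

I flipped the long toggle fully over to on first. I then set the large and medium canisters gently and upright on the pan, about 0.75 kg by their nominal masses.

The last picture, taken about 1 s after release, showed:
- **Scale:** both canisters were upright on the pan and the needle was between the two bold marks.
- **Switches:** the long bat was on and the fan bat was still off.
- **Small canister:** it was still standing on the counter where it began.
- **Gripper:** it was clear of everything, with the force reading near zero.

I never reached for the tumbler. It stood in place in the view before the medium was lowered; the last crop did not include it. No check failed or disagreed. The job took about 15 s on the robot's clock.

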